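# Make up two repair kits

## Robot

A 7-joint arm with a two-finger parallel gripper is mounted at the origin on the work surface. World frame = base frame: x ahead of the robot, y to its left, z up, the work surface at z = 0. Lengths are in m, angles in rad, forces in N, time in s.
With the tool pointing down it reaches from about 0.35 to 0.9 m from the base axis. Payload 8.1 kg.
Tool frame: the origin (TCP) lies at the very end of the fingers, on their centre line; the grasp point (between the pads) lies 19 mm behind it (arm.tcp_to_grasp is the z of the grasp point in the tool frame, in m); z points along the fingers, y is the line along which they close (so a half turn about z gives the same grasp; the last joint's range is limited). The gripper opens to 92 mm and grips with 3 to 60 N. Pads are 19 mm wide; open, the fingers measure 130 mm over their backs; the gripper's body (75 mm by 190 mm) begins 47 mm behind the grasp point.
Start: joints at [1.027, 0.434, 0.025, 1.573, -0.012, 1.134, -0.075], TCP at [0.267, -0.565, 0.227] pointing down, gripper open.
Joint ranges: [-2.62, 2.62], [-0.44, 2.09], [-1.27, 1.32], [0.08, 2.57], [-1.32, 4.46], [0.12, 2], [-2.74, 2.74]. Speed limits (rad/s): [2.22, 2.22, 3.01, 3.01, 3.14, 3.14, 3.14].

## Interface

Orientations are given as a rotation vector (axis times angle).
In Python, from cell import readout, vision, sign_off, arm gives the robot as it stands. The module is installed in compiled form; this text tells all that it offers.
- The arm moves only by the shell command python3 -m creep 'ROWS' [FORCE]. ROWS is JSON, a list of rows, each a list of 5 numbers: the shift along the tool's x, y, z in units of 4 cm (1.0 is 4 cm), then the turn about the tool's z in units of 4 degrees (1.0 is 4 degrees), then the opening, from 0 (shut) to 1 (fully open). A call has 1 to 12 rows; each row shifts and turns the commanded pose from where the row before left it, along the tool's axes as they then stand; what a row does not reach is not made up. A row lasts 1/8 s, in which the tool goes at most 62.5 mm and 10.7 degrees, less where a joint would pass 70% of its speed; a pose out of reach is approached as far as the arm can. A call with a number of a shift or a turn outside -1 to 1 is refused whole. A call with a gripper value outside its range is refused whole. The fingers move at their own pace and stop on an object; FORCE is the grip in N (left out, the last holds). Time passes only in rows, so rows that do not move let the fingers close. It gives the time, the measured TCP pose, the force, the opening and the grip force at its end, in the units of the state.
- readout.observe(): the state, without advancing time (a new reading comes with each control period).
- vision.get_image(name): name is "side" or "top"; returns a dict with "pixels" (480x640x3 uint8, blue, green, red), "z_map" (480x640 float32, m along the optical axis (not along the pixel's ray), 0 where there is no reading), "camera_matrix" (3x3 intrinsics, pixels), "position" and "rotation" of the camera in the world. Camera axes: x right, y up, looking along -z (the intrinsics and any distortion apply to the point x, -y, -z); pixel columns grow to the right and rows downward; lengths in m; the calibration is good to about 2 mm. A picture is of the moment at which its call begins.
- sign_off(): hands the job in; it is judged then, once.
The state is a dict: "clock": time; "joints": joint angles; "dq": joint speeds; "joint_efforts": joint torques, N m; "position": TCP position; "ee_rot": TCP orientation; "force": force on the tool from outside, world axes, zero at the start; "ft_torque": the same for the moment, N m; "width": opening from 0.0 (shut) to 1.0 (fully open); "gripper_force": force on a finger pad.
Only numpy, scipy, OpenCV 4.12 (cv2) and the standard library are available. Lean on these libraries where they do the work, as an engineer would, in place of code of your own. Each camera call takes 0.05 s, during which the arm holds its last target. There are 200 camera calls.

## Task

Make up the parts kits for two repairs: the transformer, the wide capacitor and the heat sink go in the long three-compartment tray, the fan and the slim capacitor in the short two-compartment tray, one part to a compartment (any order). Set each part down gently, not dropped, so that it stands upright and flat on the floor of its compartment, as it stood on the mat, and let go. Leave the ring-shaped coil and the little bottle where they are.

Things in the scene. Friction and masses are not known exactly. Their poses are not given: they have to be found in the camera images.
- transformer: small mains transformer: laminated dark-steel core 44 mm (own x) by 24 mm (own y), 36 mm high, with a copper winding with white end flanges through its middle: 30 mm along x, 36 mm over its two bulging faces (own y), between 4 and 32 mm height. Take it across the winding, 36 mm along its own y. 0.11 to 0.21 kg. Origin at the centre of its underside, z up. Loose; stands upright on the blue mat (mat top 2 mm above the bench).
- wide_capacitor: the wider of two upright can capacitors: black sleeve, bare aluminium top with a scored cross; 35 mm diameter, 40 mm high, about 60 g. Origin at the centre of its underside, z up. Loose; stands upright on the blue mat (mat top 2 mm above the bench).
- heat_sink: bare aluminium heat sink with seven upright fins running along its own x, 40 x 40 mm, 30 mm high; stiff enough to take across either pair of sides (own x or y). About 80 g. Origin at the centre of its underside, z up. Loose; stands upright on the blue mat (mat top 2 mm above the bench).
- fan: square black cooling fan lying flat, round rotor on top, 40 x 40 mm, 28 mm high, sides along its own x and y, about 40 g. Origin at the centre of its underside, z up. Loose; stands upright on the blue mat (mat top 2 mm above the bench).
- slim_capacitor: the slimmer of the two can capacitors, same black sleeve and aluminium top; 22 mm diameter, 45 mm high, about 25 g. Origin at the centre of its underside, z up. Loose; stands upright on the blue mat (mat top 2 mm above the bench).
- tray_long: long low grey tray, fixed to the mat: 72 mm (own x) by 210 mm (own y), 9 mm high, three equal compartments in a row along its own y, each 66 x 66 mm inside. Walls and dividers 3 mm thick, floor 3 mm thick, so walls stand 6 mm above the floor. Compartment centres at own y = -69, 0 and +69 mm, x = 0. Origin at the centre of its underside (on the mat, 2 mm above the bench).
- tray_short: short low grey tray, fixed to the mat: 72 mm (own x) by 141 mm (own y), 9 mm high, two equal compartments in a row along its own y, each 66 x 66 mm inside; walls and floor as the long tray's. Compartment centres at own y = -34.5 and +34.5 mm, x = 0. Origin at the centre of its underside (on the mat).
- ring_coil: ring-shaped copper-wound coil lying flat among the parts, 44 mm outside, 14 mm high; not needed, stays where it is. Origin at the centre of its underside.
- flux_bottle: small white upright bottle with a grey cap standing among the parts, 32 mm diameter, 70 mm high; not needed, stays where it is. Origin at the centre of its underside.

How it is judged:
At the end, for the whole second after the job is handed in: Every part in a compartment of the tray named for it, one each: origin within 26 mm of the compartment centre along both tray axes, underside within 4 mm of the tray floor, upright within 0.12 rad, released and at rest (((x of transformer in the frame of tray_long between -0.026 and 0.026 m and y of transformer in the frame of tray_long between -0.095 and -0.043 m and z of transformer in the frame of tray_long between 0 and 0.007 m) or (x of transformer in the frame of tray_long between -0.026 and 0.026 m and y of transformer in the frame of tray_long between -0.026 and 0.026 m and z of transformer in the frame of tray_long between 0 and 0.007 m) or (x of transformer in the frame of tray_long between -0.026 and 0.026 m and y of transformer in the frame of tray_long between 0.043 and 0.095 m and z of transformer in the frame of tray_long between 0 and 0.007 m)) and angle between each of transformer, wide_capacitor, heat_sink, fan, slim_capacitor's own z axis and vertical below 0.12 rad and linear speed of each of transformer, wide_capacitor, heat_sink, fan, slim_capacitor below 0.02 m/s and angular speed of each of transformer, wide_capacitor, heat_sink, fan, slim_capacitor below 0.3 rad/s and ((x of wide_capacitor in the frame of tray_long between -0.026 and 0.026 m and y of wide_capacitor in the frame of tray_long between -0.095 and -0.043 m and z of wide_capacitor in the frame of tray_long between 0 and 0.007 m) or (x of wide_capacitor in the frame of tray_long between -0.026 and 0.026 m and y of wide_capacitor in the frame of tray_long between -0.026 and 0.026 m and z of wide_capacitor in the frame of tray_long between 0 and 0.007 m) or (x of wide_capacitor in the frame of tray_long between -0.026 and 0.026 m and y of wide_capacitor in the frame of tray_long between 0.043 and 0.095 m and z of wide_capacitor in the frame of tray_long between 0 and 0.007 m)) and ((x of heat_sink in the frame of tray_long between -0.026 and 0.026 m and y of heat_sink in the frame of tray_long between -0.095 and -0.043 m and z of heat_sink in the frame of tray_long between 0 and 0.007 m) or (x of heat_sink in the frame of tray_long between -0.026 and 0.026 m and y of heat_sink in the frame of tray_long between -0.026 and 0.026 m and z of heat_sink in the frame of tray_long between 0 and 0.007 m) or (x of heat_sink in the frame of tray_long between -0.026 and 0.026 m and y of heat_sink in the frame of tray_long between 0.043 and 0.095 m and z of heat_sink in the frame of tray_long between 0 and 0.007 m)) and (((x of fan in the frame of tray_short between -0.026 and 0.026 m and y of fan in the frame of tray_short between 0.0085 and 0.0605 m and z of fan in the frame of tray_short between 0 and 0.007 m) and (x of slim_capacitor in the frame of tray_short between -0.026 and 0.026 m and y of slim_capacitor in the frame of tray_short between -0.0605 and -0.0085 m and z of slim_capacitor in the frame of tray_short between 0 and 0.007 m)) or ((x of fan in the frame of tray_short between -0.026 and 0.026 m and y of fan in the frame of tray_short between -0.0605 and -0.0085 m and z of fan in the frame of tray_short between 0 and 0.007 m) and (x of slim_capacitor in the frame of tray_short between -0.026 and 0.026 m and y of slim_capacitor in the frame of tray_short between 0.0085 and 0.0605 m and z of slim_capacitor in the frame of tray_short between 0 and 0.007 m)))); the robot touches nothing.
It fails at once if the ring coil is moved more than 15 mm (distance of ring_coil from where it was at the start of the episode above 0.015 m).
It fails at once if the flux bottle is moved more than 15 mm or tipped (distance of flux_bottle from where it was at the start of the episode above 0.015 m or angle between flux_bottle's own z axis and vertical above 0.4 rad).
It fails at once if a part is dropped into its tray (faster than 0.6 m/s within 20 mm of the tray's floor) ((x of transformer in the frame of tray_long between -0.036 and 0.036 m and y of transformer in the frame of tray_long between -0.105 and 0.105 m and z of transformer in the frame of tray_long between -0.01 and 0.023 m and linear speed of transformer above 0.6 m/s) or (x of wide_capacitor in the frame of tray_long between -0.036 and 0.036 m and y of wide_capacitor in the frame of tray_long between -0.105 and 0.105 m and z of wide_capacitor in the frame of tray_long between -0.01 and 0.023 m and linear speed of wide_capacitor above 0.6 m/s) or (x of heat_sink in the frame of tray_long between -0.036 and 0.036 m and y of heat_sink in the frame of tray_long between -0.105 and 0.105 m and z of heat_sink in the frame of tray_long between -0.01 and 0.023 m and linear speed of heat_sink above 0.6 m/s) or (x of fan in the frame of tray_short between -0.036 and 0.036 m and y of fan in the frame of tray_short between -0.07 and 0.07 m and z of fan in the frame of tray_short between -0.01 and 0.023 m and linear speed of fan above 0.6 m/s) or (x of slim_capacitor in the frame of tray_short between -0.036 and 0.036 m and y of slim_capacitor in the frame of tray_short between -0.07 and 0.07 m and z of slim_capacitor in the frame of tray_short between -0.01 and 0.023 m and linear speed of slim_capacitor above 0.6 m/s)).
It also fails if it takes over 125 s, if anything falls off the work surface, if the arm or the gripper's body presses on something with over 40 N, if the wrist force passes 120 N, or if a joint passes its speed limit or range.

## Working session

There is one attempt and no reset: what is moved stays moved. The work goes in short steps, Python scripts to look and compute and a shell command to move; the robot and the scene stay as the last step left them, time stands still between calls to the robot, and variables do not carry over. Pictures are saved under pics/ and viewed, at most 14 in all, crops included, and the job is handed in when it is done.

```bash
mkdir -p pics; python3 - <<'E'
from cell import readout, vision
import cv2, numpy as np
print(readout.observe())
for n in("top","side"):
    d=vision.get_image(n); cv2.imwrite(f"pics/{n}0.png",d["pixels"]); np.savez(f"{n}0.npz",**d)
    print(n,d["camera_matrix"],d["position"],d["rotation"],d["z_map"].min(),d["z_map"].max(), [k for k in d])
E
```

```text
{'clock': 0.0, 'joints': array([ 1.02742508,  0.43518872,  0.02496801,  1.57409832, -0.01162017,
        1.13399713, -0.07508436]), 'dq': array([-1.48842314e-04, -9.36430881e-04,  9.13314177e-05,  3.11453981e-04,
        8.14254401e-04, -6.18280367e-05,  8.68863629e-04]), 'joint_efforts': array([-7.46483074e-04, -6.67850590e+01,  9.84435976e-01, -3.14455390e+01,
       -6.07662974e-02,  4.31818224e-02,  1.61018788e-04]), 'position': array([ 0.26638645, -0.56482133,  0.22596572]), 'ee_rot': array([-3.06418498e+00, -6.86358414e-01,  7.12411562e-04]), 'force': array([-0.25883521,  0.31248768, -0.33069341]), 'ft_torque': array([ 0.01176956, -0.02894429,  0.02847809]), 'gripper_force': 0.0, 'width': 0.9975766711331073}
top [[457.37004742   0.         327.05116446]
 [  0.         457.37004742 251.09171809]
 [  0.           0.           1.        ]] [ 0.37656391 -0.01126151  0.90008856] [ 0.12855865 -0.0775111  -1.56901028] 0.0 1.566348 ['pixels', 'z_map', 'camera_matrix', 'position', 'rotation']
side [[584.87661289   0.         322.29665545]
 [  0.         584.87661289 235.76231581]
 [  0.           0.           1.        ]] [0.47464334 0.99090317 0.59575803] [ 0.01488343 -1.5529601  -2.66703667] 0.0 3.2254038 ['pixels', 'z_map', 'camera_matrix', 'position', 'rotation']
```

View pics/top0.png

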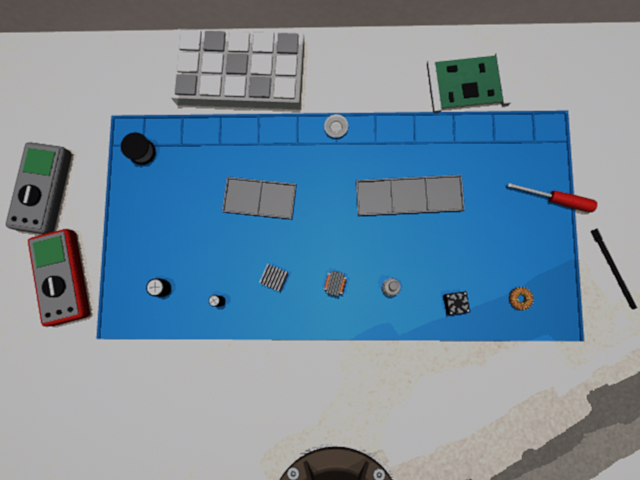

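View pics/side0.png

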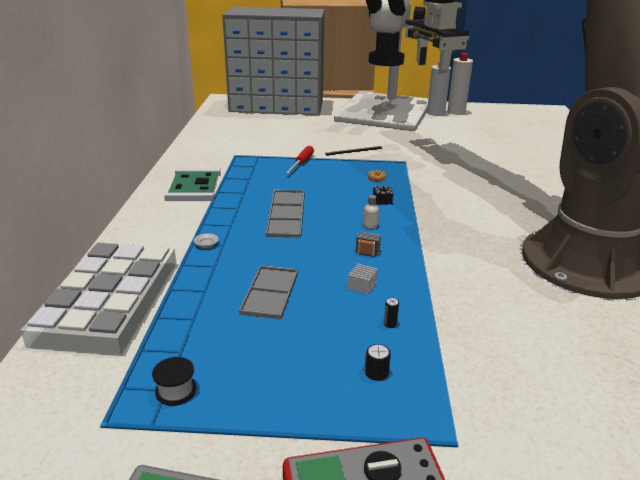

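```bash
cat > h.py <<'E'
import cv2, numpy as np
from scipy.spatial.transform import Rotation as R
def pts(d):
    K=d["camera_matrix"]; z=d["z_map"]; v,u=np.mgrid[:480,:640]
    c=np.stack([(u-K[0,2])/K[0,0]*z,-(v-K[1,2])/K[1,1]*z,-z],-1)
    return c@R.from_rotvec(d["rotation"]).as_matrix().T+d["position"]
def proj(d,p):
    c=(np.asarray(p)-d["position"])@R.from_rotvec(d["rotation"]).as_matrix(); K=d["camera_matrix"]
    return K[0,0]*c[...,0]/-c[...,2]+K[0,2], K[1,1]*-c[...,1]/-c[...,2]+K[1,2]
def ray(d,u,v,h):
    K=d["camera_matrix"]; r=np.array([(u-K[0,2])/K[0,0],-(v-K[1,2])/K[1,1],-1])@R.from_rotvec(d["rotation"]).as_matrix().T
    return d["position"]+r*(h-d["position"][2])/r[2]
E
python3 - <<'E'
from h import *
t=dict(np.load("top0.npz")); s=dict(np.load("side0.npz"))
for d in(t,s): print("tcp px",proj(d,[.267,-.565,.227]))
hsv=cv2.cvtColor(t["pixels"],cv2.COLOR_BGR2HSV)
m=~((hsv[...,0]>95)&(hsv[...,0]<125)&(hsv[...,1]>120))
roi=np.zeros_like(m); roi[150:330,110:570]=1
n,l,st,c=cv2.connectedComponentsWithStats((m&roi).astype(np.uint8))
P=pts(t)
bl=P[(~m)&roi&(t["z_map"]>0)]; print("mat z",np.median(bl[:,2]),bl[:,2].std())
for i in range(1,n):
    if st[i,4]<60: continue
    q=P[l==i]; q=q[q[:,2]>.0]
    zt=np.percentile(q[:,2],90)
    top=q[q[:,2]>zt-.008]
    r=cv2.minAreaRect((q if st[i,4]>1500 else top)[:,:2].astype(np.float32)*1000)
    print(st[i].tolist(),"ztop %.3f"%zt,"topmean",top.mean(0).round(4),"rect",np.round(r[0]),np.round(r[1]),round(r[2],1))
E
```

```text
tcp px (np.float64(741.5020737794218), np.float64(391.62028737652753))
tcp px (np.float64(430.3702279932049), np.float64(68.39717024860286))
mat z 0.0022354623921103656 0.002093480873901219
[122, 150, 33, 14, 332] ztop 0.042 topmean [0.6842 0.395  0.0453] rect [547. 197.] [537.  34.] 54.4
[356, 175, 109, 41, 3839] ztop 0.010 topmean [ 0.606  -0.1458  0.0099] rect [ 511. -135.] [217. 295.] 83.7
[222, 177, 74, 42, 2512] ztop 0.011 topmean [0.6022 0.1544 0.0125] rect [541.  80.] [351. 137.] 50.3
[508, 183, 62, 25, 426] ztop 0.026 topmean [ 0.5948 -0.4243  0.0313] rect [ 518. -218.] [ 84. 493.] 24.8
[259, 264, 29, 27, 484] ztop 0.033 topmean [0.4404 0.1197 0.0349] rect [417.  62.] [166.  40.] 67.2
[324, 271, 23, 25, 422] ztop 0.040 topmean [0.4291 0.0019 0.0393] rect [415.   4.] [39. 73.] 83.0
[147, 279, 23, 17, 328] ztop 0.045 topmean [0.4214 0.3388 0.0491] rect [408. 173.] [373.  31.] 85.2
[382, 278, 19, 18, 266] ztop 0.072 topmean [ 0.4223 -0.1043  0.0712] rect [ 422. -104.] [16. 14.] 89.4
[509, 287, 25, 23, 417] ztop 0.017 topmean [ 0.4017 -0.3513  0.017 ] rect [ 381. -194.] [ 42. 364.] 7.8
[444, 292, 26, 23, 461] ztop 0.032 topmean [ 0.3927 -0.2271  0.0302] rect [ 393. -228.] [39. 39.] 8.1
[209, 295, 15, 11, 135] ztop 0.050 topmean [0.3965 0.2247 0.0557] rect [392. 113.] [251.  19.] 87.3
```

```bash
cat > m.py <<'E'
from h import *
# name: approx xy, ztop, radius
T=dict(transformer=(.429,.002,.038,.03),wide=(.421,.339,.042,.025),sink=(.440,.120,.032,.032),fan=(.393,-.227,.030,.032),slim=(.3965,.2247,.047,.018),bottle=(.422,-.104,.072,.02),coil=(.402,-.351,.016,.028),long=(.606,-.146,.011,.12),short=(.602,.154,.011,.085))
def measure(d,names=T):
    P=pts(d); hsv=cv2.cvtColor(d["pixels"],cv2.COLOR_BGR2HSV)
    nb=~((hsv[...,0]>95)&(hsv[...,0]<125)&(hsv[...,1]>120))
    for k in names:
        x,y,h,r=T[k]
        tol=.012 if h<.012 else .009
        m=nb&(np.abs(P[...,2]-h)<tol)&(np.hypot(P[...,0]-x,P[...,1]-y)<r)
        v,u=np.nonzero(m); q=np.array([ray(d,a,b,h)[:2] for a,b in zip(u,v)],np.float32)*1000
        rc=cv2.minAreaRect(q); print(k,len(q),"mean",q.mean(0).round(1),"z",np.median(P[m][:,2]).round(4),"rect",np.round(rc[0],1),np.round(rc[1],1),round(rc[2],1))
E
python3 - <<'E'
from m import *
measure(dict(np.load("top0.npz")))
t=dict(np.load("top0.npz"))
a=cv2.resize(t["pixels"][255:325,130:290],None,fx=5,fy=5,interpolation=cv2.INTER_CUBIC)
b=cv2.resize(t["pixels"][255:325,310:470],None,fx=5,fy=5,interpolation=cv2.INTER_CUBIC)
cv2.imwrite("pics/crop.png",cv2.resize(np.vstack([a[:300],b[:300]]),(800,600)))
E
```

```text
transformer 396 mean [429.1   2. ] z 0.0373 rect [429.3   1.9] [35.2 43.9] 74.8
wide 272 mean [421.8 341.1] z 0.0428 rect [422.1 340.5] [30.3 36.9] 0.0
sink 265 mean [440.8 120.1] z 0.0313 rect [440.7 119.8] [41.4 39.6] 67.2
fan 442 mean [ 392.5 -226.7] z 0.0302 rect [ 392.5 -226.7] [38.5 40.2] 8.1
slim 110 mean [396.7 226.7] z 0.0476 rect [397.5 226.3] [18.6 22.7] 0.0
bottle 70 mean [ 422.3 -104.2] z 0.0711 rect [ 422.1 -104. ] [16.2 14.4] 90.0
coil 383 mean [ 401.9 -351.2] z 0.0148 rect [ 402.4 -351.7] [41.6 43.1] 0.1
long 3821 mean [ 605.9 -145.4] z 0.0055 rect [ 606.  -145.3] [ 73.4 210.1] 2.5
short 2496 mean [602.8 154.6] z 0.006 rect [603. 155.] [141.7  73.2] 83.8
```

View pics/crop.png

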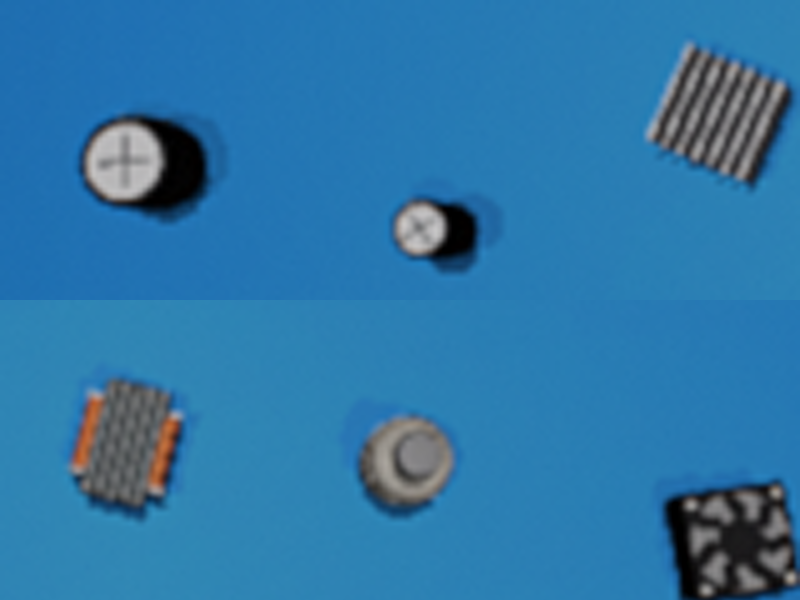

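```bash
cat > go.py <<'E'
import sys; from h import *; from cell import readout
# go.py yaw_of_tool_y(deg) x y z : turn units, then shift units in the turned tool axes
s=readout.observe(); a,x,y,z=map(float,sys.argv[1:5]); M=R.from_rotvec(s["ee_rot"]).as_matrix()
now=np.degrees(np.arctan2(M[1,1],M[0,1])); t=(a-now+180)%360-180
c,q=np.cos(np.radians(a)),np.sin(np.radians(a)); D=np.array([x,y,z])-s["position"]
print("now",s["position"].round(4),"yaw %.1f"%now,"t %.1f w %.3f gf %.1f"%(s["clock"],s["width"],s["gripper_force"]),"tilt",M[:,2].round(3),"j",s["joints"].round(2))
print("turn units %.2f"%(-t/4)," shift units x %.2f y %.2f z %.2f"%((D[0]*-q+D[1]*c)/.04,(D[0]*c+D[1]*q)/.04,-D[2]/.04))
E
python3 go.py -105.2 .429 .002 .12
python3 - <<'E'
from m import *
t=dict(np.load("top0.npz")); g=cv2.cvtColor(t["pixels"],cv2.COLOR_BGR2HSV)
for (u0,v0,u1,v1,h) in((143,275,175,302,.042),(205,290,228,312,.047)):
    c=g[v0:v1,u0:u1]; m=(c[...,1]<90)&(c[...,2]>110); v,u=np.nonzero(m); print(m.sum(),u.mean()+u0,v.mean()+v0,ray(t,u.mean()+u0,v.mean()+v0,h))
E
```

```text
now [ 0.2665 -0.5649  0.2261] yaw -64.7 t 0.1 w 1.000 gf 0.0 tilt [-0.001  0.001 -1.   ] j [ 1.03  0.44  0.02  1.57 -0.01  1.13 -0.08]
turn units 10.11  shift units x 0.21 y -14.74 z 2.65
185 154.1945945945946 286.8810810810811 [0.4223236  0.34479416 0.042     ]
83 213.40963855421685 300.28915662650604 [0.39696393 0.22920513 0.047     ]
```

```bash
python3 -m creep '[[0,0,0,1,1],[0,0,0,1,1],[0,0,0,1,1],[0,0,0,1,1],[0,0,0,1,1],[0,0,0,1,1],[0,0,0,1,1],[0,0,0,1,1],[0,0,0,1,1],[0,0,0,1,1],[0,0,0,0.1,1],[0,0,0,0,1]]' 25
python3 -m creep '[[0,-0.5,0,0,1],[0.2,-1,0,0,1],[0,-1,0,0,1],[0,-1,0,0,1],[0,-1,0,0,1],[0,-1,0,0,1],[0,-1,0,0,1],[0,-1,0,0,1],[0,-1,0,0,1],[0,-1,0,0,1],[0,-1,0,0,1],[0,-0.5,0,0,1]]'
python3 go.py -105.2 .429 .002 .10
```

```text
clock: 1.6
position: [0.2666, -0.5651, 0.2265]
ee_rot: [-3.114, 0.412, 0.001]
force: [-0.3, -0.5, -0.0]
width: 0.995
gripper_force: 0.0
clock: 3.1
position: [0.3898, -0.1406, 0.2269]
ee_rot: [-3.115, 0.408, -0.001]
force: [0.1, -0.0, -0.2]
width: 1.002
gripper_force: 0.0
now [ 0.3898 -0.1406  0.2269] yaw -104.9 t 3.1 w 1.002 gf 0.0 tilt [ 0.001  0.    -1.   ] j [ 0.3   0.1  -0.09  2.04  0.01  1.   -1.63]
turn units 0.07  shift units x 0.01 y -3.70 z 3.17
```

```bash
python3 -m creep '[[0,-1,0.5,0.1,1],[0,-1,0.5,0,1],[0,-1,0.5,0,1],[0,-0.7,0.6,0,1],[0,0,0.6,0,1],[0,0,0.5,0,1],[0,0,0,0,1],[0,0,0,0,1]]'
python3 go.py -105.2 .429 .002 .012
```

```text
clock: 4.1
position: [0.4292, -0.0001, 0.0994]
ee_rot: [-3.113, 0.425, -0.001]
force: [-0.4, 0.4, 0.9]
width: 1.0
gripper_force: 0.0
now [ 4.292e-01 -1.000e-04  9.940e-02] yaw -105.5 t 4.1 w 1.000 gf 0.0 tilt [ 0.001  0.    -1.   ] j [ 0.04  0.3  -0.2   2.17  0.1   0.68 -2.07]
turn units -0.08  shift units x -0.02 y -0.05 z 2.18
```

```bash
python3 -m creep '[[0,-0.05,0.6,0,1],[0,0,0.6,0,1],[0,0,0.5,0,1],[0,0,0.3,0,1],[0,0,0.18,0,1],[0,0,0,0,1],[0,0,0,0,0],[0,0,0,0,0],[0,0,0,0,0],[0,0,0,0,0],[0,0,0,0,0],[0,0,0,0,0]]' 25
python3 go.py -105.2 .609 -.2143 .12
```

```text
clock: 5.6
position: [0.4292, 0.0019, 0.0115]
ee_rot: [3.113, -0.425, -0.0]
force: [-0.9, -0.7, 0.7]
width: 0.398
gripper_force: 0.2
now [0.4292 0.0019 0.0115] yaw -105.6 t 5.6 w 0.398 gf 0.2 tilt [-0. -0. -1.] j [-0.    0.47 -0.16  2.24  0.17  0.44 -2.14]
turn units -0.09  shift units x 5.75 y 4.04 z -2.71
```

```bash
python3 -m creep '[[0,0,0,0,0],[0,0,0,0,0],[0,0,0,0,0],[0,0,-0.3,0,0],[0,0,-0.6,0,0],[0,0,-0.8,0,0],[0,0,-0.6,0,0],[0,0,-0.4,0,0],[0,0,0,0,0]]'
python3 go.py -105.2 .609 -.2143 .12
```

```text
clock: 6.72
position: [0.43, 0.002, 0.1209]
ee_rot: [-3.112, 0.425, -0.004]
force: [0.0, 0.0, -1.1]
width: 0.39
gripper_force: 24.9
now [0.43   0.002  0.1209] yaw -105.6 t 6.7 w 0.390 gf 24.9 tilt [ 0.003  0.    -1.   ] j [ 0.05  0.27 -0.22  2.14  0.09  0.73 -2.06]
turn units -0.09  shift units x 5.74 y 4.04 z 0.02
```

```bash
python3 -m creep '[[0.3,0.2,0,0,0],[0.7,0.5,0,0,0],[0.9,0.6,0,0,0],[0.9,0.6,0,0,0],[0.9,0.6,0,0,0],[0.8,0.6,0,0,0],[0.7,0.5,0,0,0],[0.54,0.44,0,0,0],[0,0,0,0,0],[0,0,0,0,0]]'
python3 go.py -105.2 .609 -.2143 .0155
```

```text
clock: 7.98
position: [0.6064, -0.2151, 0.1182]
ee_rot: [-3.112, 0.425, 0.003]
force: [0.8, -0.6, -0.8]
width: 0.389
gripper_force: 24.9
now [ 0.6064 -0.2151  0.1182] yaw -105.6 t 8.0 w 0.389 gf 24.9 tilt [-0.002  0.001 -1.   ] j [ 0.34  0.57 -0.13  1.64  0.08  0.94 -1.66]
turn units -0.09  shift units x 0.06 y -0.04 z 2.57
```

```bash
python3 -m creep '[[0.06,-0.04,0.4,0,0],[0,0,0.6,0,0],[0,0,0.6,0,0],[0,0,0.5,0,0],[0,0,0.25,0,0],[0,0,0.12,0,0],[0,0,0.06,0,0],[0,0,0.04,0,0],[0,0,0,0,0],[0,0,0,0,0]]'
python3 go.py -105.2 .609 -.2143 .0155
```

```text
clock: 9.22
position: [0.6101, -0.2145, 0.0171]
ee_rot: [3.113, -0.425, 0.001]
force: [0.3, -0.3, -2.0]
width: 0.39
gripper_force: 24.9
now [ 0.6101 -0.2145  0.0171] yaw -105.6 t 9.2 w 0.390 gf 24.9 tilt [ 0.001 -0.    -1.   ] j [ 0.33  0.69 -0.11  1.7   0.11  0.75 -1.68]
turn units -0.09  shift units x -0.03 y 0.00 z 0.04
```

```bash
python3 -m creep '[[0,0,0.04,0,0],[0,0,0,0,0],[0,0,0,0,0]]'; python3 -m creep '[[0,0,0.03,0,0],[0,0,0,0,0],[0,0,0,0,0]]'
```

```text
clock: 9.6
position: [0.6099, -0.2144, 0.0151]
ee_rot: [3.113, -0.425, -0.0]
force: [-0.4, 0.2, -1.7]
width: 0.393
gripper_force: 24.9
clock: 9.98
position: [0.6101, -0.2144, 0.0146]
ee_rot: [3.113, -0.425, 0.001]
force: [-2.2, 0.5, 4.6]
width: 0.387
gripper_force: 25.0
```

```bash
python3 -m creep '[[0,0,0,0,0.6],[0,0,0,0,0.6],[0,0,0,0,0.6],[0,0,0,0,0.6],[0,0,-0.2,0,0.6],[0,0,-0.5,0,0.6],[0,0,-0.6,0,1],[0,0,-0.6,1,1],[0,0,-0.6,0.8,1],[0,0,-0.2,0,1],[0,0,0,0,1]]' 25
python3 go.py -112.8 .4407 .1199 .12
```

```text
clock: 11.35
position: [0.6103, -0.2145, 0.1229]
ee_rot: [3.08, -0.618, 0.003]
force: [-0.2, -0.4, 0.2]
width: 0.996
gripper_force: 0.0
now [ 0.6103 -0.2145  0.1229] yaw -112.7 t 11.3 w 0.996 gf 0.0 tilt [ 0.002 -0.001 -1.   ] j [ 0.32  0.57 -0.09  1.63  0.06  0.95 -1.76]
turn units 0.03  shift units x -7.15 y -6.06 z 0.07
```

```bash
python3 -m creep '[[-0.5,-0.4,0,0,1],[-0.9,-0.8,0,0,1],[-0.9,-0.8,0,0,1],[-0.9,-0.8,0,0,1],[-0.9,-0.8,0,0,1],[-0.9,-0.8,0,0,1],[-0.9,-0.8,0,0,1],[-0.8,-0.5,0,0,1],[-0.45,-0.36,0,0,1],[0,0,0,0,1],[0,0,0,0,1]]'
python3 go.py -112.8 .4407 .1199 .0115
```

```text
clock: 12.72
position: [0.44, 0.1189, 0.1215]
ee_rot: [3.079, -0.62, -0.001]
force: [0.4, -0.2, 0.2]
width: 0.997
gripper_force: 0.0
now [0.44   0.1189 0.1215] yaw -112.8 t 12.7 w 0.997 gf 0.0 tilt [-0.001 -0.001 -1.   ] j [-0.23  0.31 -0.19  2.09  0.08  0.76 -2.44]
turn units 0.01  shift units x 0.01 y -0.03 z 2.75
```

```bash
python3 -m creep '[[0,-0.03,0.5,0,1],[0,0,0.8,0,1],[0,0,0.7,0,1],[0,0,0.45,0,1],[0,0,0.2,0,1],[0,0,0.1,0,1],[0,0,0,0,0],[0,0,0,0,0],[0,0,0,0,0],[0,0,0,0,0],[0,0,0,0,0],[0,0,0,0,0]]' 25
python3 -m creep '[[0,0,0,0,0],[0,0,0,0,0],[0,0,0,0,0],[0,0,-0.3,0,0],[0,0,-0.6,0,0],[0,0,-0.8,0,0],[0,0,-0.6,0,0],[0,0,-0.4,0,0],[0,0,0,0,0]]'
python3 go.py -112.8 .603 -.0765 .0145
```

```text
clock: 14.22
position: [0.4403, 0.1208, 0.0119]
ee_rot: [3.08, -0.62, -0.0]
force: [-0.3, 0.2, 2.2]
width: 0.432
gripper_force: 25.0
clock: 15.35
position: [0.4411, 0.1211, 0.1214]
ee_rot: [-3.078, 0.619, -0.004]
force: [0.4, 0.6, -1.9]
width: 0.436
gripper_force: 25.0
now [0.4411 0.1211 0.1214] yaw -112.8 t 15.3 w 0.436 gf 25.0 tilt [ 0.003  0.001 -1.   ] j [-0.22  0.31 -0.2   2.09  0.09  0.75 -2.44]
turn units 0.01  shift units x 5.64 y 2.99 z 2.67
```

```bash
python3 -m creep '[[0.4,0.2,0,0,0],[0.8,0.4,0,0,0],[0.9,0.5,0,0,0],[0.9,0.5,0,0,0],[0.9,0.5,0,0,0],[0.8,0.4,0,0,0],[0.6,0.3,0,0,0],[0.34,0.19,0,0,0],[0,0,0,0,0],[0,0,0,0,0]]'
python3 -m creep '[[0,0,0.4,0,0],[0,0,0.6,0,0],[0,0,0.6,0,0],[0,0,0.5,0,0],[0,0,0.25,0,0],[0,0,0.12,0,0],[0,0,0.06,0,0],[0,0,0.04,0,0],[0,0,0,0,0],[0,0,0,0,0]]'
python3 go.py -112.8 .603 -.0765 .0145
```

```text
clock: 16.6
position: [0.6014, -0.0753, 0.1196]
ee_rot: [-3.08, 0.618, 0.002]
force: [-0.2, -0.6, -0.9]
width: 0.432
gripper_force: 25.0
clock: 17.85
position: [0.6024, -0.0768, 0.0175]
ee_rot: [-3.08, 0.62, -0.001]
force: [-0.3, -0.7, -1.8]
width: 0.434
gripper_force: 25.0
now [ 0.6024 -0.0768  0.0175] yaw -112.8 t 17.9 w 0.434 gf 25.0 tilt [ 0.001 -0.    -1.   ] j [ 0.11  0.65 -0.11  1.81  0.1   0.69 -2.02]
turn units 0.01  shift units x 0.01 y -0.01 z 0.07
```

```bash
python3 -m creep '[[0,0,0.05,0,0],[0,0,0,0,0],[0,0,0,0,0]]'; python3 -m creep '[[0,0,0.03,0,0],[0,0,0,0,0],[0,0,0,0,0]]'
```

```text
clock: 18.23
position: [0.6021, -0.0767, 0.0151]
ee_rot: [3.08, -0.62, -0.0]
force: [0.6, 0.0, -0.8]
width: 0.433
gripper_force: 25.0
clock: 18.6
position: [0.6021, -0.0767, 0.015]
ee_rot: [3.08, -0.62, 0.0]
force: [-4.2, 0.5, 11.8]
width: 0.436
gripper_force: 25.0
```

```bash
python3 -m creep '[[0,0,0,0,0.62],[0,0,0,0,0.62],[0,0,0,0,0.62],[0,0,0,0,0.62],[0,0,-0.2,0,0.62],[0,0,-0.5,0,0.62],[0,0,-0.6,-1,1],[0,0,-0.6,-1,1],[0,0,-0.6,-1,1],[0,0,-0.2,-1,1],[0,0,0,-1,1],[0,0,0,-1,1]]' 25
python3 -m creep '[[0,0,0,-1,1],[0,0,0,-1,1],[0,0,0,-1,1],[0,0,0,-1,1],[0,0,0,-1,1],[0,0,0,-1,1],[0,0,0,-1,1],[0,0,0,-1,1],[0,0,0,-1,1],[0,0,0,-1,1],[0,0,0,-1,1],[0,0,0,-1,1]]'
python3 -m creep '[[0,0,0,-1,1],[0,0,0,-1,1],[0,0,0,-1,1],[0,0,0,-1,1],[0,0,0,-1,1],[0,0,0,-1,1],[0,0,0,-1,1],[0,0,0,-1,1],[0,0,0,-1,1],[0,0,0,-1,1],[0,0,0,-1,1],[0,0,0,-1,1]]'
python3 go.py 8.1 .397 .2292 .12
```

```text
clock: 20.1
position: [0.6023, -0.0768, 0.1228]
ee_rot: [3.141, 0.038, 0.001]
force: [-0.2, -0.9, -0.4]
width: 0.997
gripper_force: 0.0
clock: 21.6
position: [0.6022, -0.0769, 0.1225]
ee_rot: [2.854, 1.312, 0.0]
force: [-0.1, 0.9, 0.6]
width: 0.999
gripper_force: 0.0
clock: 23.1
position: [0.6022, -0.077, 0.1225]
ee_rot: [2.074, 2.359, -0.0]
force: [0.4, 0.5, -0.5]
width: 1.003
gripper_force: 0.0
now [ 0.6022 -0.077   0.1225] yaw 7.4 t 23.1 w 1.003 gf 0.0 tilt [ 0.    -0.001 -1.   ] j [ 0.48  0.6  -0.65  1.7   0.42  0.99 -0.2 ]
turn units -0.18  shift units x 8.30 y -4.00 z 0.06
```

```bash
python3 -m creep '[[0,0,0,-0.18,1],[0.5,-0.25,0,0,1],[0.9,-0.45,0,0,1],[0.9,-0.45,0,0,1],[0.9,-0.45,0,0,1],[0.9,-0.45,0,0,1],[0.9,-0.45,0,0,1],[0.9,-0.45,0,0,1],[0.9,-0.4,0,0,1],[0.9,-0.4,0,0,1],[0.6,-0.25,0,0,1],[0,0,0,0,1]]'
python3 -m creep '[[0,0,0,0,1],[0,0,0,0,1]]'
python3 go.py 8.1 .397 .2292 .0115
```

```text
clock: 24.6
position: [0.3953, 0.2322, 0.1223]
ee_rot: [-2.057, -2.374, -0.001]
force: [0.1, -0.7, 0.1]
width: 1.001
gripper_force: 0.0
clock: 24.85
position: [0.3979, 0.229, 0.1218]
ee_rot: [2.063, 2.368, -0.001]
force: [0.2, 0.7, -0.1]
width: 1.0
gripper_force: 0.0
now [0.3979 0.229  0.1218] yaw 7.9 t 24.9 w 1.000 gf 0.0 tilt [ 0.    -0.001 -1.   ] j [-0.04  0.4  -0.76  2.05  0.37  0.83 -0.88]
turn units -0.06  shift units x 0.01 y -0.02 z 2.76
```

```bash
python3 -m creep '[[0,0,0.5,0,1],[0,0,0.8,0,0.6],[0,0,0.7,0,0.6],[0,0,0.45,0,0.6],[0,0,0.2,0,0.6],[0,0,0.1,0,0.5],[0,0,0,0,0],[0,0,0,0,0],[0,0,0,0,0],[0,0,0,0,0],[0,0,0,0,0],[0,0,0,0,0]]' 15
python3 -m creep '[[0,0,0,0,0],[0,0,0,0,0],[0,0,0,0,0],[0,0,-0.3,0,0],[0,0,-0.6,0,0],[0,0,-0.8,0,0],[0,0,-0.6,0,0],[0,0,-0.4,0,0],[0,0,0,0,0],[0,0,0,0,0]]'
python3 go.py 8.1 .6065 .1892 .0145
```

```text
clock: 26.35
position: [0.3979, 0.23, 0.0123]
ee_rot: [2.061, 2.37, 0.001]
force: [0.1, -0.1, 6.8]
width: 0.233
gripper_force: 15.0
clock: 27.6
position: [0.3974, 0.2295, 0.1193]
ee_rot: [-2.062, -2.37, 0.002]
force: [-0.0, 0.9, 0.1]
width: 0.234
gripper_force: 15.0
now [0.3974 0.2295 0.1193] yaw 8.0 t 27.6 w 0.234 gf 15.0 tilt [-0.001 -0.001 -1.   ] j [-0.04  0.41 -0.76  2.05  0.38  0.83 -0.88]
turn units -0.04  shift units x -1.73 y 5.03 z 2.62
```

```bash
python3 -m creep '[[-0.1,0.4,0,0,0],[-0.3,0.8,0,0,0],[-0.3,0.9,0,0,0],[-0.3,0.9,0,0,0],[-0.3,0.9,0,0,0],[-0.23,0.7,0,0,0],[-0.2,0.43,0,0,0],[0,0,0,0,0],[0,0,0,0,0]]'
python3 -m creep '[[0,0,0.4,0,0],[0,0,0.6,0,0],[0,0,0.6,0,0],[0,0,0.5,0,0],[0,0,0.25,0,0],[0,0,0.12,0,0],[0,0,0.06,0,0],[0,0,0.04,0,0],[0,0,0,0,0],[0,0,0,0,0]]'
python3 go.py 8.1 .6065 .1892 .0145
```

```text
clock: 28.72
position: [0.6058, 0.1895, 0.1192]
ee_rot: [-2.06, -2.37, 0.002]
force: [-0.7, 0.7, -1.7]
width: 0.236
gripper_force: 15.0
clock: 29.98
position: [0.6067, 0.1893, 0.0174]
ee_rot: [2.062, 2.37, 0.001]
force: [0.6, 0.0, 0.3]
width: 0.229
gripper_force: 15.0
now [0.6067 0.1893 0.0174] yaw 8.0 t 30.0 w 0.229 gf 15.0 tilt [ 0.  0. -1.] j [ 0.    0.76 -0.6   1.7   0.54  0.85 -0.7 ]
turn units -0.03  shift units x -0.00 y -0.01 z 0.07
```

```bash
python3 -m creep '[[0,0,0.04,0,0],[0,0,0,0,0],[0,0,0,0,0]]'; python3 -m creep '[[0,0,0.03,0,0],[0,0,0,0,0],[0,0,0,0,0]]'
```

```text
clock: 30.35
position: [0.6065, 0.1892, 0.0155]
ee_rot: [-2.062, -2.37, 0.0]
force: [-0.8, 0.0, -0.5]
width: 0.237
gripper_force: 15.0
clock: 30.72
position: [0.6065, 0.1893, 0.0153]
ee_rot: [2.061, 2.37, 0.0]
force: [-2.8, -1.8, 10.6]
width: 0.232
gripper_force: 15.0
```

Contact; release, rise, then the wide capacitor.

```bash
python3 -m creep '[[0,0,0,0,0.45],[0,0,0,0,0.45],[0,0,0,0,0.45],[0,0,0,0,0.45],[0,0,-0.3,0,0.45],[0,0,-0.6,0,0.45],[0,0,-0.7,0,0.45],[0,0,-0.6,0,1],[0,0,-0.4,0,1],[0,0,0,0,1],[0,0,0,0,1]]'
python3 go.py 8.1 .4223 .3448 .12
```

```text
clock: 32.1
position: [0.6061, 0.1889, 0.1175]
ee_rot: [-2.061, -2.37, 0.002]
force: [-0.5, -0.7, -1.1]
width: 0.837
gripper_force: 0.0
now [0.6061 0.1889 0.1175] yaw 8.0 t 32.1 w 0.837 gf 0.0 tilt [-0.001 -0.001 -1.   ] j [ 0.04  0.65 -0.67  1.63  0.45  1.03 -0.63]
turn units -0.03  shift units x 4.51 y -4.00 z -0.06
```

```bash
python3 -m creep '[[0.3,-0.3,0,0,1],[0.8,-0.7,0,0,1],[0.8,-0.7,0,0,1],[0.8,-0.7,0,0,1],[0.8,-0.7,0,0,1],[0.6,-0.6,0,0,1],[0.41,-0.3,0,0,1],[0,0,0,0,1],[0,0,0,0,1]]'
python3 go.py 8.1 .4223 .3448 .0115
```

```text
clock: 33.22
position: [0.4231, 0.345, 0.1179]
ee_rot: [2.062, 2.37, -0.001]
force: [0.1, 0.6, 0.4]
width: 0.999
gripper_force: 0.0
now [0.4231 0.345  0.1179] yaw 8.0 t 33.2 w 0.999 gf 0.0 tilt [-0.    -0.001 -1.   ] j [-0.27  0.53 -0.71  1.85  0.43  0.92 -1.04]
turn units -0.04  shift units x -0.00 y -0.02 z 2.66
```

```bash
python3 -m creep '[[0,0,0.5,0,1],[0,0,0.8,0,1],[0,0,0.7,0,0.7],[0,0,0.4,0,0.7],[0,0,0.2,0,0.7],[0,0,0.06,0,0.6],[0,0,0,0,0],[0,0,0,0,0],[0,0,0,0,0],[0,0,0,0,0],[0,0,0,0,0],[0,0,0,0,0]]' 20
python3 -m creep '[[0,0,0,0,0],[0,0,0,0,0],[0,0,0,0,0],[0,0,-0.3,0,0],[0,0,-0.6,0,0],[0,0,-0.8,0,0],[0,0,-0.6,0,0],[0,0,-0.4,0,0],[0,0,0,0,0],[0,0,0,0,0]]'
python3 go.py 8.1 .606 -.1454 .0145
```

```text
clock: 34.72
position: [0.4232, 0.346, 0.0124]
ee_rot: [2.061, 2.37, 0.001]
force: [-0.1, -1.2, 6.2]
width: 0.377
gripper_force: 20.0
clock: 35.98
position: [0.4228, 0.3452, 0.1191]
ee_rot: [2.062, 2.37, -0.002]
force: [0.1, -0.3, -0.8]
width: 0.376
gripper_force: 20.0
now [0.4228 0.3452 0.1191] yaw 8.0 t 36.0 w 0.376 gf 20.0 tilt [-0.001 -0.001 -1.   ] j [-0.27  0.53 -0.71  1.85  0.43  0.92 -1.04]
turn units -0.03  shift units x -12.79 y 2.81 z 2.62
```

```bash
python3 -m creep '[[-0.4,0.1,0,0,0],[-0.9,0.2,0,0,0],[-0.9,0.2,0,0,0],[-0.9,0.2,0,0,0],[-0.9,0.2,0,0,0],[-0.9,0.2,0,0,0],[-0.9,0.2,0,0,0],[-0.9,0.2,0,0,0],[-0.9,0.2,0,0,0],[-0.9,0.2,0,0,0],[-0.9,0.2,0,0,0],[-0.9,0.2,0,0,0]]'
python3 -m creep '[[-0.9,0.2,0,0,0],[-0.9,0.2,0,0,0],[-0.69,0.11,0,0,0],[0,0,0,0,0],[0,0,0,0,0],[0,0,0,0,0]]'
python3 go.py 8.1 .606 -.1454 .0145
```

```text
clock: 37.48
position: [0.5708, -0.0522, 0.1191]
ee_rot: [-2.062, -2.369, 0.002]
force: [0.1, 1.1, -0.3]
width: 0.376
gripper_force: 20.0
clock: 38.22
position: [0.6049, -0.1443, 0.1198]
ee_rot: [-2.059, -2.372, 0.0]
force: [0.5, 0.7, -0.9]
width: 0.377
gripper_force: 20.0
now [ 0.6049 -0.1443  0.1198] yaw 8.1 t 38.2 w 0.377 gf 20.0 tilt [-0.001  0.    -1.   ] j [ 0.58  0.62 -0.66  1.66  0.43  1.01 -0.08]
turn units -0.01  shift units x -0.03 y 0.02 z 2.63
```

```bash
python3 -m creep '[[-0.03,0,0.4,0,0],[0,0,0.6,0,0],[0,0,0.6,0,0],[0,0,0.5,0,0],[0,0,0.25,0,0],[0,0,0.12,0,0],[0,0,0.06,0,0],[0,0,0.06,0,0],[0,0,0,0,0],[0,0,0,0,0]]'
python3 -m creep '[[0,0,0.02,0,0],[0,0,0,0,0],[0,0,0,0,0]]'; python3 -m creep '[[0,0,0.02,0,0],[0,0,0,0,0],[0,0,0,0,0]]'
python3 go.py 8.1 .606 -.1454 .0145
```

```text
clock: 39.48
position: [0.6057, -0.1466, 0.0167]
ee_rot: [2.061, 2.37, 0.0]
force: [0.0, 0.8, -0.4]
width: 0.377
gripper_force: 20.0
clock: 39.85
position: [0.6055, -0.1465, 0.0155]
ee_rot: [2.062, 2.37, -0.0]
force: [0.3, 0.2, 0.4]
width: 0.379
gripper_force: 20.0
clock: 40.22
position: [0.6055, -0.1465, 0.0155]
ee_rot: [2.061, 2.37, -0.0]
force: [-3.6, -0.1, 6.9]
width: 0.374
gripper_force: 20.0
now [ 0.6055 -0.1465  0.0155] yaw 8.0 t 40.2 w 0.374 gf 20.0 tilt [ 0. -0. -1.] j [ 0.53  0.74 -0.58  1.74  0.53  0.82 -0.16]
turn units -0.03  shift units x 0.03 y 0.02 z 0.03
```

Seated; release, rise, and head to the fan.

```bash
python3 -m creep '[[0,0,0,0,0.6],[0,0,0,0,0.6],[0,0,0,0,0.6],[0,0,0,0,0.6],[0,0,-0.3,0,0.6],[0,0,-0.6,0,0.6],[0,0,-0.7,0,0.6],[0,0,-0.6,0,1],[0,0,-0.4,0,1],[0,0,0,0,1],[0,0,0,0,1]]'
python3 go.py 8.1 .3925 -.2267 .12
```

```text
clock: 41.6
position: [0.6049, -0.1466, 0.118]
ee_rot: [-2.061, -2.37, 0.001]
force: [-0.6, 0.9, 0.5]
width: 0.975
gripper_force: 0.0
now [ 0.6049 -0.1466  0.118 ] yaw 8.0 t 41.6 w 0.975 gf 0.0 tilt [-0.001 -0.    -1.   ] j [ 0.58  0.63 -0.65  1.66  0.44  1.01 -0.08]
turn units -0.03  shift units x -1.23 y -5.54 z -0.05
```

```bash
python3 -m creep '[[-0.1,-0.4,0,0,1],[-0.2,-0.8,0,0,1],[-0.2,-0.9,0,0,1],[-0.2,-0.9,0,0,1],[-0.2,-0.9,0,0,1],[-0.2,-0.9,0,0,1],[-0.13,-0.74,0,0,1],[0,0,0,0,1],[0,0,0,0,1],[0,0,0,0,1]]'
python3 go.py 8.1 .3925 -.2267 .0115
```

```text
clock: 42.85
position: [0.3935, -0.2255, 0.1187]
ee_rot: [2.06, 2.371, 0.001]
force: [0.8, -0.3, 0.1]
width: 0.999
gripper_force: 0.0
now [ 0.3935 -0.2255  0.1187] yaw 8.0 t 42.9 w 0.999 gf 0.0 tilt [ 0.001  0.    -1.   ] j [ 0.98  0.39 -0.73  2.06  0.36  0.81  0.18]
turn units -0.02  shift units x -0.02 y -0.03 z 2.68
```

```bash
python3 -m creep '[[0,-0.02,0.5,0,1],[0,0,0.8,0,1],[0,0,0.7,0,1],[0,0,0.4,0,1],[0,0,0.2,0,1],[0,0,0.08,0,0.8],[0,0,0,0,0],[0,0,0,0,0],[0,0,0,0,0],[0,0,0,0,0],[0,0,0,0,0],[0,0,0,0,0]]' 20
python3 -m creep '[[0,0,0,0,0],[0,0,0,0,0],[0,0,0,0,0],[0,0,-0.3,0,0],[0,0,-0.6,0,0],[0,0,-0.8,0,0],[0,0,-0.6,0,0],[0,0,-0.4,0,0],[0,0,0,0,0],[0,0,0,0,0]]'
python3 go.py 8.1 .599 .1205 .0145
```

```text
clock: 44.35
position: [0.392, -0.2262, 0.0116]
ee_rot: [2.062, 2.37, -0.0]
force: [-0.9, -0.8, 2.9]
width: 0.433
gripper_force: 20.0
clock: 45.6
position: [0.3915, -0.226, 0.1189]
ee_rot: [-2.061, -2.37, 0.001]
force: [0.2, 0.3, -0.5]
width: 0.433
gripper_force: 20.0
now [ 0.3915 -0.226   0.1189] yaw 8.0 t 45.6 w 0.433 gf 20.0 tilt [-0.001  0.    -1.   ] j [ 0.99  0.39 -0.74  2.06  0.36  0.81  0.18]
turn units -0.04  shift units x 7.85 y 6.36 z 2.61
```

```bash
python3 -m creep '[[0.4,0.3,0,0,0],[0.8,0.65,0,0,0],[0.85,0.7,0,0,0],[0.85,0.7,0,0,0],[0.85,0.7,0,0,0],[0.85,0.7,0,0,0],[0.85,0.7,0,0,0],[0.85,0.7,0,0,0],[0.85,0.7,0,0,0],[0.7,0.51,0,0,0],[0,0,0,0,0],[0,0,0,0,0]]'
python3 -m creep '[[0,0,0,0,0]]'
python3 go.py 8.1 .599 .1205 .0145
```

```text
clock: 47.1
position: [0.5996, 0.1194, 0.1182]
ee_rot: [-2.061, -2.37, 0.004]
force: [-0.2, 0.3, -0.4]
width: 0.432
gripper_force: 20.0
clock: 47.22
position: [0.5999, 0.1186, 0.1189]
ee_rot: [-2.063, -2.369, 0.003]
force: [-0.2, -0.6, -1.0]
width: 0.43
gripper_force: 20.0
now [0.5999 0.1186 0.1189] yaw 7.9 t 47.2 w 0.430 gf 20.0 tilt [-0.001 -0.001 -1.   ] j [ 0.17  0.62 -0.69  1.69  0.45  1.   -0.54]
turn units -0.05  shift units x 0.05 y -0.02 z 2.61
```

```bash
python3 -m creep '[[0.02,0,0.4,0,0],[0,0,0.6,0,0],[0,0,0.6,0,0],[0,0,0.5,0,0],[0,0,0.25,0,0],[0,0,0.12,0,0],[0,0,0.06,0,0],[0,0,0.03,0,0],[0,0,0,0,0],[0,0,0,0,0]]'
python3 -m creep '[[0,0,0.03,0,0],[0,0,0,0,0],[0,0,0,0,0]]'; python3 -m creep '[[0,0,0.02,0,0],[0,0,0,0,0],[0,0,0,0,0]]'
python3 go.py 8.1 .599 .1205 .0145
```

```text
clock: 48.48
position: [0.6005, 0.121, 0.0174]
ee_rot: [2.062, 2.37, 0.001]
force: [0.5, -0.5, -0.1]
width: 0.435
gripper_force: 20.0
clock: 48.85
position: [0.6003, 0.1209, 0.0159]
ee_rot: [-2.062, -2.37, 0.0]
force: [0.0, -0.1, -1.0]
width: 0.436
gripper_force: 20.0
clock: 49.22
position: [0.6004, 0.121, 0.0151]
ee_rot: [2.062, 2.37, 0.0]
force: [0.1, 0.5, -0.7]
width: 0.434
gripper_force: 20.0
now [0.6004 0.121  0.0151] yaw 8.0 t 49.2 w 0.434 gf 20.0 tilt [ 0. -0. -1.] j [ 0.12  0.74 -0.61  1.76  0.56  0.82 -0.63]
turn units -0.03  shift units x -0.01 y -0.04 z 0.02
```

```bash
python3 -m creep '[[0,0,0.02,0,0],[0,0,0,0,0],[0,0,0,0,0]]'
python3 -m creep '[[0,0,0,0,0.62],[0,0,0,0,0.62],[0,0,0,0,0.62],[0,0,0,0,0.62],[0,0,-0.3,0,0.62],[0,0,-0.6,0,0.62],[0,0,-0.7,0,0.62],[0,0,-0.8,0,1],[0,0,-0.8,0,1],[0,0,-0.8,0,1],[0,0,-0.5,0,1],[0,0,0,0,1]]'
python3 -m creep '[[0,-0.7,0,0,1],[0,-1,0,0,1],[0,-1,0,0,1],[0,-1,0,0,1],[0,-1,0,0,1],[0,-0.5,0,0,1],[0,0,0,0,1],[0,0,0,0,1]]'
python3 - <<'E'
from h import *; from cell import vision
for n in("top","side"):
    d=vision.get_image(n); np.savez(n+"1.npz",**d)
    p=d["pixels"]; c=p[150:330,200:540] if n=="top" else p[160:330,220:420]
    cv2.imwrite(f"pics/{n}1.png",cv2.resize(c,None,fx=2.3 if n=="top" else 3,fy=2.3 if n=="top" else 3,interpolation=cv2.INTER_CUBIC))
E
```

```text
clock: 49.6
position: [0.6004, 0.121, 0.0147]
ee_rot: [2.061, 2.37, 0.0]
force: [-2.4, -0.9, 4.5]
width: 0.435
gripper_force: 20.0
clock: 51.1
position: [0.6012, 0.1216, 0.1967]
ee_rot: [2.06, 2.369, 0.005]
force: [-0.3, 0.5, 0.1]
width: 0.999
gripper_force: 0.0
clock: 52.1
position: [0.395, 0.0921, 0.1943]
ee_rot: [2.062, 2.37, 0.001]
force: [0.2, 0.2, 0.1]
width: 0.994
gripper_force: 0.0
```

View pics/top1.png

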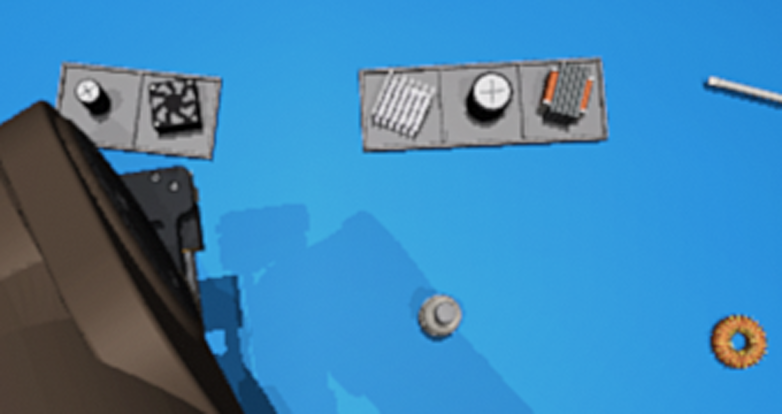

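View pics/side1.png

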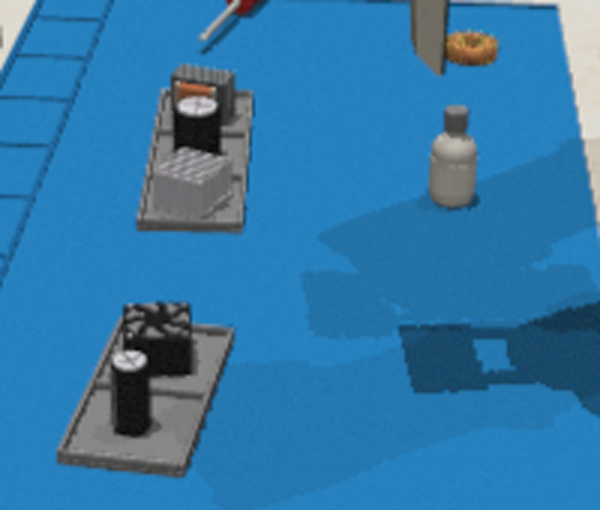

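All five parts stand upright. In the top crop, the slim capacitor is at (90,95) and the fan at (175,105) in the short tray. In the long tray, the heat sink is at (403,105), the wide capacitor at (490,95) and the transformer at (568,92). The bottle (440,317) and coil (740,341) are where they started, and the gripper is clear of everything.

```bash
python3 -c "
from cell import sign_off; print(sign_off())"
```

```text
the job is handed in; nothing more can be done
None
```

I placed all five parts upright in their trays, one to a compartment, left the ring coil and bottle where they stood, and handed the job in at about 52 s on the robot's clock; it returned no verdict.

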